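# Fit a keyed handle to a load switch and switch it on

### The job

Take the red handle out of the wooden block and fit it to the rotary switch: let its shaft down through the cover, turn it gently, feeling for the keyway, until the key drops in, and seat it fully home with the flange flush on the cover. Then turn the handle clockwise until its white pointer stands at the green ON mark, and let go. Do not force the shaft against the switch, and leave the black handle and everything else on the bench where it is.

Things in the scene. Friction and masses are not known exactly. Their poses are not given: they have to be found in the camera images.
- switch: Rotary load switch bolted to the bench: grey housing 110 x 110 mm, yellow cover, its top 60 mm above the origin; black terminal strips 22 mm high stick out 16 mm at its +x and -x sides. Origin: centre of the underside, on the switch axis, z up. Marks on the cover: white bar on the +x side = OFF, green bar on the -y side = ON (a quarter turn clockwise from OFF, seen from above).
- switch_mouth (a point): Centre of the round opening, 34 mm across, in the cover, level with its top (60 mm above the bench). Axes as the switch.
- switch_hub (a point): Point on the axis level with the flat top of the brass hub, 14 mm below the cover's top, axes as the switch. Hub: 28 mm deep, round bore 19.2 mm right through, one keyway 7.6 mm wide reaching 16.5 mm from the axis. The keyway's angle is not reported: anywhere 8 to 75 degrees past OFF towards ON. The hub turns about the axis against about 0.2 N m friction, stops at ON, stays where left.
- red_handle: Operating handle: red grip bar 60 mm long (its x), 14 mm thick (its y), from 6 to 40 mm above the origin, on a round black flange 44 mm across, 6 mm thick. Origin: centre of the flange's underside, on the shaft axis, z up. 0.1 to 0.2 kg. It stands in either hole of the wooden block, flange on the block's top, bar along the block's x to within 25 degrees.
- red_handle_tip (a point): Lower end of the red handle's steel shaft (home, the flange lies on the cover), 50 mm below the flange's underside. Shaft 16 mm across, its last 8 mm tapering to 10 mm.
- red_handle_key (a point): Outer lower edge of the key on the shaft's +x side: 6 mm wide, reaching 14.5 mm from the axis, from the flange to 30 mm below it. Over a hub that is not lined up the shaft enters the bore but the key rests on the hub's top face, with the flange 16 mm above the cover.
- red_handle_pointer (a point): Middle of the upper edge of the red bar's pointer end (+x end, 30 mm from the axis, 40 mm above the flange's underside), marked by a white stripe on the bar's top; the key is on the same side.
- black_handle: Spare handle of the same shape and size with black bar and grey flange, in the other hole of the wooden block. Not wanted. Origin and axes as the red one.
- rack: Wooden holding block fixed to the bench, 190 mm (its x) x 84 mm x 58 mm high, two holes 34 mm across, right through, 48 mm either side of the middle along x. Origin: centre of the underside.
- multimeter: Yellow multimeter lying on its back, 160 x 82 x 42 mm, bystander; origin under its centre.
- screwdriver: Screwdriver lying on the bench, about 200 mm long, up to 30 mm high, bystander; origin on its underside.
- screw_tray: Open blue tray of four cells, 120 x 90 x 35 mm, bystander; origin under its centre.
- keypad: White hand-held keypad lying flat, 115 x 65 x 15 mm, bystander; origin under its centre.
- control_board: Green circuit board on a black carrier, 130 x 100 mm, up to 36 mm high, bystander; origin under its centre.
- cleaner: Clear cleaner bottle, 60 mm across, 150 mm high, bystander; origin under its centre.
There are look-alikes about, which are no part of the job. What is shaped like the red_handle but orange or turquoise is not meant.

How it is judged:
By the outcome, as a careful person would: the job done as asked, in the order asked, and still so for the second after the job is handed in, with the robot touching nothing.
It also fails if it takes over 54 s, if anything falls off the work surface, if the arm or the gripper's body presses on something with over 40 N, if the wrist force passes 120 N, or if a joint passes its speed limit or range.

### The arm

A 7-joint arm with a two-finger parallel gripper is mounted at the origin on the work surface. World frame = base frame: x ahead of the robot, y to its left, z up, the work surface at z = 0. Lengths are in m, angles in rad, forces in N, time in s.
With the tool pointing down it reaches from about 0.425 to 0.925 m from the base axis. Payload 6.8 kg.
Tool frame: the origin (TCP) lies at the very end of the fingers, on their centre line; the grasp point (between the pads) lies 19 mm behind it; z points along the fingers, y is the line along which they close (so a half turn about z gives the same grasp; the last joint's range is limited). The gripper opens to 85 mm and grips with 20 to 120 N. Pads are 22 mm wide; open, the fingers measure 114 mm over their backs; the gripper's body (76 mm by 85 mm) begins 54 mm behind the grasp point. The pads swing forward as they close: fully open they stand 13 mm farther back than shut.
Start: joints at [1.195, 0.477, 0.022, 1.555, -0.011, 1.109, -0.083], TCP at [0.179, -0.651, 0.231] pointing down, gripper open.
Joint ranges: [-2.96, 2.96], [-0.34, 2.1], [-1.41, 1.46], [0.24, 2.44], [-1.37, 4.51], [0.17, 1.92], [-2.96, 2.96]. Speed limits (rad/s): [2.39, 2.39, 3.14, 3.14, 3.14, 3.14, 3.14].

### API

Orientations are given as a unit quaternion [w, x, y, z].
In Python, from station import bot gives the robot as it stands. The module is installed in compiled form; this text tells all that it offers.
- The arm moves only by the shell command python3 -m jog 'ROWS' [OPENING] [FORCE]. ROWS is JSON, a list of rows, each a list of 4 numbers: the shift along the tool's x, y, z in cm, then the turn about the tool's z in rad. In form: [[x, y, z, spin], ...]. A call has 1 to 20 rows; each row is the pose to reach, as a shift and turn from the pose commanded when the call began, along the tool's axes at that moment; what a row does not reach only later rows make up. A row lasts 1/12 s, in which the tool goes at most 41.7 mm and 7.16 degrees, less where a joint would pass 70% of its speed; a pose out of reach is approached as far as the arm can. A call with a gripper value outside its range is refused whole. OPENING is the closure, from -1 (fully open) to 1 (shut), set as the call begins (- or left out, the last holds). The fingers move at their own pace and stop on an object; FORCE is the grip in N (left out, the last holds). Time passes only in rows, so rows that repeat a pose let the fingers close. It gives the time, the measured TCP pose, the force, the opening and the grip force at its end, in the units of the state.
- bot.get_obs(): the state, without advancing time (a new reading comes with each control period).
- bot.read_camera(name): name is "scene" or "top" or "wrist"; returns a dict with "pixels" (384x512x3 uint8, red, green, blue), "depth" (384x512 float32, m along the optical axis (not along the pixel's ray), 0 where there is no reading), "fovy" (degrees; the focal length in pixels is half the picture's height over the tangent of half this angle, whatever the lens; pixels are square), "cx", "cy" (the principal point, pixels), "distortion" ([k1, k2, p1, p2, k3] as OpenCV has them; the pictures are not rectified), "pose" (4x4, takes a point from camera to world coordinates). Camera axes: x right, y down, z forward; pixel columns grow to the right and rows downward; lengths in m; the calibration is good to about 2 mm. A picture is of the moment at which its call begins.
- bot.hand_in(): hands the job in; it is judged then, once.
The state is a dict: "t": time; "q": joint angles; "joint_vel": joint speeds; "joint_torque": joint torques, N m; "eef_pos": TCP position; "tool_rot": TCP orientation; "contact_force": force on the tool from outside, world axes, zero at the start; "torque": the same for the moment, N m; "gripper_width": opening from 0.0 (shut) to 1.0 (fully open); "grasp_force": force on a finger pad.
Only numpy, scipy, OpenCV 4.12 (cv2) and the standard library are available. Lean on these libraries where they do the work, as an engineer would, in place of code of your own. Each camera call takes 0.05 s, during which the arm holds its last target. There are 200 camera calls.

## Working session

There is one attempt and no reset: what is moved stays moved. The work goes in short steps, Python scripts to look and compute and a shell command to move; the robot and the scene stay as the last step left them, time stands still between calls to the robot, and variables do not carry over. Pictures are saved under pics/ and viewed, at most 10 in all, crops included, and the job is handed in when it is done.

```bash
mkdir -p pics; cat > h.py <<'E'
import numpy as np, cv2
from station import bot
def cam(n):
    c=bot.read_camera(n); f=192/np.tan(np.radians(c["fovy"])/2)
    c["K"]=np.array([[f,0,c["cx"]],[0,f,c["cy"]],[0,0,1.]]); c["D"]=np.array(c["distortion"],float); c["P"]=np.array(c["pose"]); return c
def world(c,uv,z=None):
    """pixels to world, by depth or on plane z"""
    uv=np.atleast_2d(np.array(uv,float)); n=cv2.undistortPoints(uv.reshape(-1,1,2),c["K"],c["D"]).reshape(-1,2)
    r=np.c_[n,np.ones(len(n))]; R,t=c["P"][:3,:3],c["P"][:3,3]
    if z is None: return (r*c["depth"][uv[:,1].astype(int),uv[:,0].astype(int)][:,None])@R.T+t
    d=r@R.T; return t+d*((z-t[2])/d[:,2])[:,None]
def save(c,n,box=None,s=1):
    p=c["pixels"][...,::-1]
    if box: p=p[box[1]:box[3],box[0]:box[2]]
    cv2.imwrite("pics/"+n,cv2.resize(p,None,fx=s,fy=s,interpolation=cv2.INTER_CUBIC))
E
python3 - <<'E'
from h import *
for n in("top","scene"):
    c=cam(n); save(c,n+"1.png",s=1.5); print(n,c["P"].round(3).tolist(),c["fovy"])
o=bot.get_obs(); print({k:np.round(v,3).tolist() for k,v in o.items()})
E
```

```text
top [[0.018, -0.986, 0.166, 0.416], [-1.0, -0.019, -0.009, -0.012], [0.012, -0.166, -0.986, 0.999], [0.0, 0.0, 0.0, 1.0]] 52.78744455563197
scene [[0.742, 0.376, -0.554, 1.112], [0.67, -0.44, 0.598, -0.597], [-0.019, -0.815, -0.579, 0.686], [0.0, 0.0, 0.0, 1.0]] 56.72329534271259
{'t': 0.1, 'q': [1.195, 0.478, 0.022, 1.556, -0.011, 1.109, -0.083], 'joint_vel': [-0.0, -0.002, -0.001, -0.003, 0.003, 0.001, -0.002], 'joint_torque': [0.004, -59.777, 1.613, -28.196, 0.013, 0.005, -0.0], 'eef_pos': [0.178, -0.65, 0.23], 'tool_rot': [-0.001, 0.991, 0.134, -0.0], 'contact_force': [-0.255, 0.327, 0.122], 'torque': [0.033, 0.023, -0.002], 'grasp_force': 0.0, 'gripper_width': 0.997}
```

View pics/top1.png

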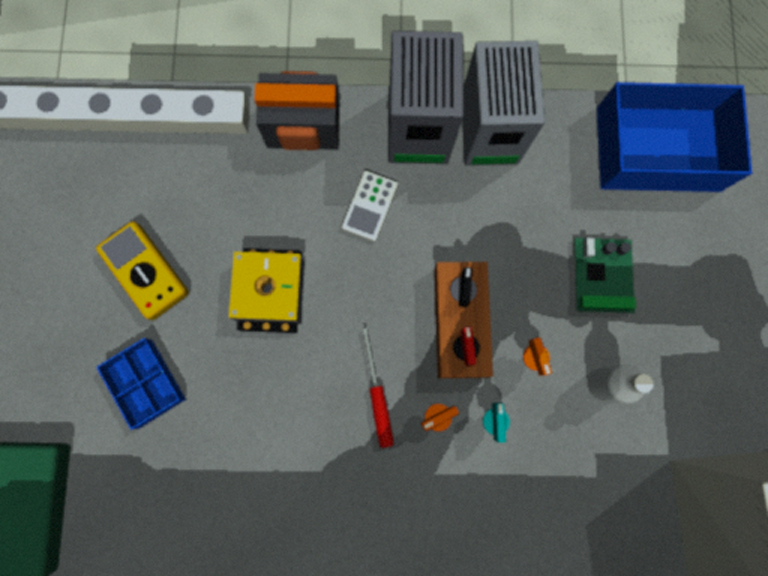

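The top view shows the switch at about (266,286) and the rack at about (465,320). The red handle is in the near hole at (468,347) and the black one is at (466,285). Next I'll zoom in on both.

```bash
python3 - <<'E'
from h import *
c=cam("top"); p=c["pixels"][...,::-1]
a=p[160:225,145:210]; b=p[195:260,280:345]
cv2.imwrite("pics/crop1.png",np.hstack([cv2.resize(q,(390,390),interpolation=cv2.INTER_CUBIC) for q in(a,b)]))
# red grip top, yellow cover by color + depth
hsv=cv2.cvtColor(c["pixels"],cv2.COLOR_RGB2HSV)
def pts(mask,box):
    v,u=np.nonzero(mask); k=(u>=box[0])&(u<box[2])&(v>=box[1])&(v<box[3]); uv=np.c_[u,v][k]; w=world(c,uv); return uv,w
red=((hsv[...,0]<6)|(hsv[...,0]>174))&(hsv[...,1]>170)&(hsv[...,2]>60)
uv,w=pts(red,(295,205,330,255)); print("red",len(w),w[:,2].min(),w[:,2].max())
t=w[w[:,2]>0.09]; print(len(t),cv2.minAreaRect((t[:,:2]*1000).astype(np.float32)), t.mean(0))
yel=(hsv[...,0]>20)&(hsv[...,0]<35)&(hsv[...,1]>150)
uv,w=pts(yel,(145,155,210,225)); t=w[(w[:,2]>.055)&(w[:,2]<.066)]; print(len(t),cv2.minAreaRect((t[:,:2]*1000).astype(np.float32)),np.median(t[:,2]))
wood=(hsv[...,0]>4)&(hsv[...,0]<20)&(hsv[...,1]>80)
uv,w=pts(wood,(285,170,332,258)); t=w[(w[:,2]>.05)&(w[:,2]<.066)]; print(len(t),cv2.minAreaRect((t[:,:2]*1000).astype(np.float32)),np.median(t[:,2]))
E
```

```text
red 131 0.07624205745091117 0.10216264490680438
121 ((487.2940368652344, -156.80731201171875), (57.290950775146484, 13.07156753540039), 6.829906463623047) [ 0.48228439 -0.1568641   0.09838677]
1776 ((582.7847290039062, 172.62657165527344), (111.1109619140625, 110.32648468017578), 88.8962631225586) 0.06099009245997489
2035 ((534.9932250976562, -155.52737426757812), (190.80039978027344, 83.93675994873047), 2.1036152839660645) 0.05887451234030372
```

View pics/crop1.png

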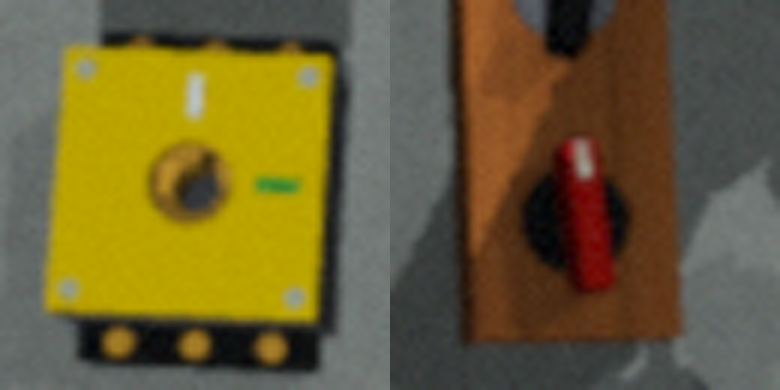

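View pics/scene1.png

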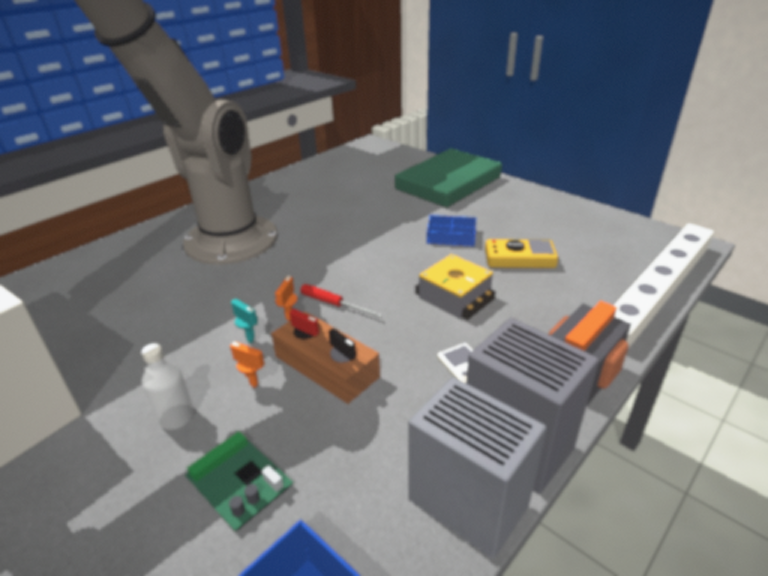

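The crop shows the mouth at about (190,183). The keyway is the dark notch at about (210,160), roughly midway between OFF (up) and ON (right). The red handle's white pointer end points towards +x. The scene view shows nothing tall on the route apart from the bottle and the look-alike handles.

I'll grasp with tool x opposite to the pointer, which keeps joint 7 in range for the whole turn.

```bash
cat >> h.py <<'E'
from scipy.spatial.transform import Rotation as Ro
def go(xyz,yaw):
    """rows needed (cm, cm, cm, rad) to get to xyz with tool x at yaw degrees"""
    o=bot.get_obs(); R=Ro.from_quat(np.roll(o["tool_rot"],-1)).as_matrix()
    now=np.degrees(np.arctan2(R[1,0],R[0,0])); s=-np.radians((yaw-now+180)%360-180)
    print("pos",np.round(o["eef_pos"],4),"yaw %.2f"%now,"tilt %.2f"%np.degrees(np.arccos(-R[2,2])),"q",np.round(o["q"],2),"F",np.round(o["contact_force"],1),"t",round(o["t"],2))
    print("row",np.round(R.T@(np.array(xyz)-o["eef_pos"])*100,2),round(s,3))
E
python3 -c "
from h import *
go([.487,-.157,.23],187)
c=cam('top'); print(world(c,[[359,240],[293,278],[331,281],[420,255]]).round(3))"
```

```text
pos [ 0.1785 -0.6505  0.2305] yaw 15.35 tilt 0.08 q [ 1.19  0.48  0.02  1.56 -0.01  1.11 -0.08] F [-1.2 -0.9 -0. ] t 0.15
row [ 42.81 -39.43   0.11] -2.996
[[ 0.466 -0.267  0.087]
 [ 0.376 -0.111  0.092]
 [ 0.371 -0.199  0.091]
 [ 0.433 -0.386  0.14 ]]
```

```bash
python3 -m jog '[[3,-3,0,-0.12],[6,-6,0,-0.25],[9,-9,0,-0.37],[12,-12,0,-0.5],[15,-14,0,-0.62],[18,-17,0,-0.75],[21,-20,0,-0.87],[24,-23,0,-1.0],[27,-25,0,-1.12],[30,-28,0,-1.25],[33,-31,0,-1.37],[36,-34,0,-1.5],[39,-36,0,-1.62],[42.8,-39.4,0,-1.75],[42.8,-39.4,0,-1.87],[42.8,-39.4,0,-2.0],[42.8,-39.4,0,-2.12],[42.8,-39.4,0,-2.25],[42.8,-39.4,0,-2.37],[42.8,-39.4,0,-2.5]]' -1; python3 -c "
from h import *
go([.487,-.157,.23],187)"
```

```text
t: 1.87
eef_pos: [0.487, -0.1577, 0.2312]
tool_rot: [-0.0, 0.185, 0.983, -0.0]
contact_force: [-1.0, 0.0, -0.0]
gripper_width: 0.999
grasp_force: 0.0
pos [ 0.487  -0.1577  0.2312] yaw 158.65 tilt 0.01 q [ 0.77  0.28 -0.69  1.9   0.21  1.03  1.2 ] F [-1.  0. -0.] t 1.87
row [0.03 0.07 0.12] -0.495
```

```bash
python3 -m jog '[[0,0,0,-0.12],[0,0,0,-0.25],[0,0,0,-0.37],[0,0,0,-0.5],[0,0,0,-0.5],[0,0,0,-0.5]]' -1; python3 - <<'E'
from h import *
go([.487,-.157,.23],187)
c=cam("wrist"); save(c,"w1.png"); print(c["P"].round(3).tolist())
hsv=cv2.cvtColor(c["pixels"],cv2.COLOR_RGB2HSV)
red=((hsv[...,0]<5)|(hsv[...,0]>174))&(hsv[...,1]>170)&(hsv[...,2]>60)
v,u=np.nonzero(red); w=world(c,np.c_[u,v]); k=(w[:,2]>.09)&(w[:,2]<.11); t=w[k]
print(len(t),cv2.minAreaRect((t[:,:2]*1000).astype(np.float32)),np.median(t[:,2]),u[k].mean(),v[k].mean())
E
```

```text
t: 2.37
eef_pos: [0.4869, -0.1579, 0.2312]
tool_rot: [-0.0, -0.059, 0.998, 0.0]
contact_force: [0.6, -0.1, 0.4]
gripper_width: 1.001
grasp_force: 0.0
pos [ 0.4869 -0.1579  0.2312] yaw -173.27 tilt 0.02 q [ 0.84  0.3  -0.77  1.9   0.24  1.04  1.66] F [ 0.6 -0.1  0.4] t 2.37
row [-0.02  0.09  0.12] -0.005
[[-0.118, 0.955, 0.272, 0.418], [0.993, 0.113, 0.033, -0.166], [0.001, 0.274, -0.962, 0.374], [0.0, 0.0, 0.0, 1.0]]
629 ((485.11920166015625, -156.43359375), (57.268001556396484, 13.896173477172852), 8.162040710449219) 0.09758074168601588 255.3879173290938 179.5818759936407
```

View pics/w1.png

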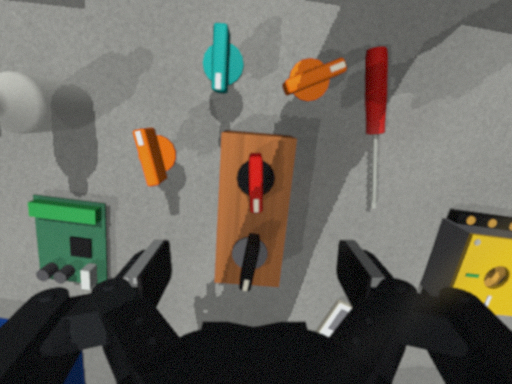

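The wrist view shows the red bar at about (255,182), with its white end at (256,206) towards the black handle. The path down is clear, so I'll descend and grip.

```bash
python3 -m jog '[[0,0.13,3,-0.01],[0,0.13,6,-0.01],[0,0.13,9,-0.01],[0,0.13,11,-0.01],[0,0.13,13,-0.01],[0,0.13,14.5,-0.01],[0,0.13,15.5,-0.01],[0,0.13,16,-0.01],[0,0.13,16,-0.01],[0,0.13,16,-0.01]]' -1 && python3 -m jog '[[0,0,0,0],[0,0,0,0],[0,0,0,0],[0,0,0,0],[0,0,0,0],[0,0,0,0],[0,0,0,0],[0,0,0,0],[0,0,0,0],[0,0,0,0]]' 1 60
```

```text
t: 3.25
eef_pos: [0.4874, -0.1565, 0.0718]
tool_rot: [0.0, -0.065, 0.998, -0.0]
contact_force: [0.2, -0.4, 0.5]
gripper_width: 1.001
grasp_force: 0.0
t: 4.08
eef_pos: [0.4872, -0.1565, 0.0716]
tool_rot: [0.0, -0.066, 0.998, -0.0]
contact_force: [-0.8, 0.7, 5.9]
gripper_width: 0.148
grasp_force: 59.2
```

The grip holds 59 N at 12.6 mm opening. Next I'll lift straight up and move beside the switch to look at the hub.

```bash
python3 -m jog '[[0,0,-0.5,0],[0,0,-1.5,0],[0,0,-3,0],[0,0,-5,0],[0,0,-7,0],[0,0,-9,0],[0,0,-10,0],[-1,1.7,-10,0],[-2.7,4.5,-10,0],[-4.5,7.4,-10,0],[-6.3,10.3,-10,0],[-8,13.2,-10,0],[-9.8,16,-10,0],[-11,18,-10,0],[-11.9,19.4,-10,0],[-12.3,20.2,-10,0],[-12.3,20.2,-10,0],[-12.3,20.2,-10,0],[-12.3,20.2,-10,0]]'; python3 - <<'E'
from h import *
go([.583,.06,.17],187.5)
c=cam("wrist"); save(c,"w2.png",s=1.5); np.savez("w2.npz",**c)
E
```

```text
t: 5.67
eef_pos: [0.582, 0.0579, 0.1709]
tool_rot: [-0.001, -0.065, 0.998, -0.001]
contact_force: [0.4, 0.3, -1.9]
gripper_width: 0.155
grasp_force: 58.6
pos [0.582  0.0579 0.1709] yaw -172.59 tilt 0.10 q [ 0.36  0.5  -0.75  1.8   0.4   1.01  1.15] F [ 0.4  0.3 -1.9] t 5.67
row [-0.13  0.19  0.09] -0.002
```

View pics/w2.png

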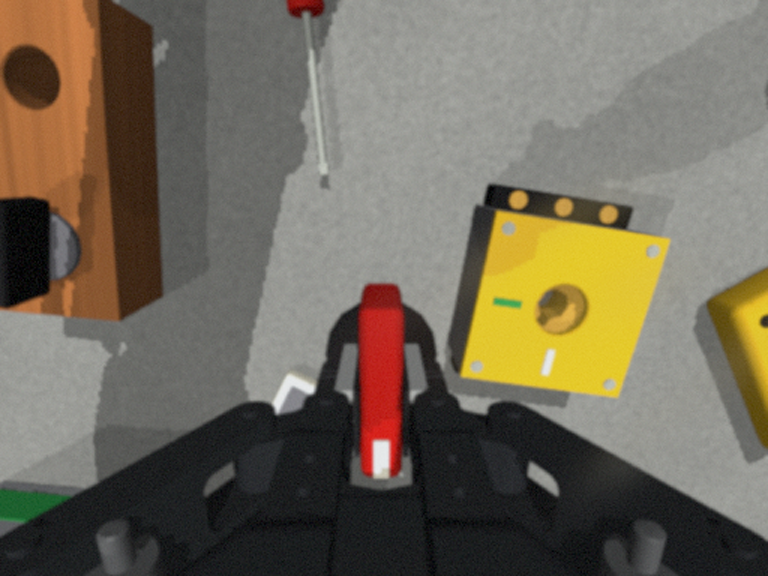

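The wrist view shows the held bar from (380,290) to (382,475), with its white end down towards +x, and the mouth at about (561,309). I'll rectify the mouth at hub level and measure both in this camera.

```bash
python3 - <<'E'
from h import *
c=dict(np.load("w2.npz")); o=bot.get_obs(); tcp=np.array(o["eef_pos"])
hsv=cv2.cvtColor(c["pixels"],cv2.COLOR_RGB2HSV)
H,S,V=[hsv[...,i] for i in range(3)]
def rect(m,z,lab):
    m=cv2.morphologyEx(m.astype(np.uint8),cv2.MORPH_CLOSE,np.ones((3,3)))
    cs,_=cv2.findContours(m,cv2.RETR_EXTERNAL,cv2.CHAIN_APPROX_NONE); k=max(cs,key=cv2.contourArea)
    w=world(c,k.reshape(-1,2),z)[:,:2]; r=cv2.minAreaRect((w*1000).astype(np.float32)); print(lab,r); return w
box=np.zeros(H.shape,bool); box[180:325,230:280]=1
red=((H<6)|(H>174))&(S>150)&(V>50)
white=(S<70)&(V>150); white[:290]=0
w=rect((red|white)&box,tcp[2]+.0264,"bar")
# depth-limited bar top
vv,uu=np.nonzero((red|white)&box); p=world(c,np.c_[uu,vv]); k=abs(p[:,2]-np.median(p[:,2]))<.006
print("bar depth",np.median(p[:,2]),cv2.minAreaRect((p[k][:,:2]*1000).astype(np.float32)))
yel=(H>20)&(H<35)&(S>130)&(V>80); yel[:,:300]=0; yel[:,450:]=0
w=rect(yel,.060,"cover")
# rectified views at hub level z=.046 and cover z=.06, 0.2 mm/px, +x up, +y left
cen=np.array([.5828,.1726]); N=300; g=(np.arange(N)-N/2)*.0002
out=[]
for z,sc in((.06,1),(.046,1)):
    X,Y=np.meshgrid(cen[0]-g,cen[1]-g,indexing="ij")
    pc=(np.c_[X.ravel(),Y.ravel(),np.full(N*N,z)]-c["P"][:3,3])@c["P"][:3,:3]
    uv=cv2.projectPoints(pc,np.zeros(3),np.zeros(3),c["K"],c["D"])[0].reshape(N,N,2).astype(np.float32)
    im=cv2.remap(c["pixels"],uv[...,0],uv[...,1],cv2.INTER_CUBIC)[...,::-1]; 
    out.append(cv2.convertScaleAbs(im,alpha=1.3,beta=20))
cv2.imwrite("pics/rect.png",np.hstack(out))
E
```

```text
bar ((576.5090942382812, 57.0201416015625), (65.56594848632812, 13.997882843017578), 7.2312541007995605)
bar depth 0.19674451027638123 ((580.0515747070312, 57.69834899902344), (58.76991271972656, 14.294857025146484), 7.792514801025391)
cover ((581.19775390625, 172.90188598632812), (111.58302307128906, 111.04197692871094), 88.9112548828125)
```

View pics/rect.png

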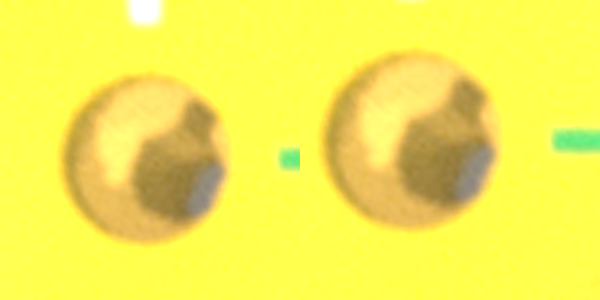

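The rectified view puts the mouth centre near (0.581,0.173). The keyway is up and right of it, about 20 to 40 degrees towards ON, but the cover's rim clips it. One look from the other side will settle the angle.

```bash
python3 -m jog '[[-0.2,1.5,0,0],[-0.5,4,0,0],[-1,7.5,0,0],[-1.5,11,0,0],[-2,14.5,0,0],[-2.4,18,0,0],[-2.7,20,0,0],[-2.8,21.2,0,0],[-2.8,21.7,0,0],[-2.8,21.7,0,0],[-2.8,21.7,0,0],[-2.8,21.7,0,0]]'; python3 - <<'E'
from h import *
go([.583,.275,.17],187.5)
c=cam("wrist"); np.savez("w3.npz",**c); o=bot.get_obs(); tcp=np.array(o["eef_pos"])
hsv=cv2.cvtColor(c["pixels"],cv2.COLOR_RGB2HSV); H,S,V=[hsv[...,i] for i in range(3)]
m=((H>20)&(H<35)&(S>130)&(V>80)).astype(np.uint8); m[:,250:]=0
n,l,st,ce=cv2.connectedComponentsWithStats(m)
print(st[1:][st[1:,4]>500].tolist())
cs,_=cv2.findContours(m,cv2.RETR_EXTERNAL,cv2.CHAIN_APPROX_NONE); k=max(cs,key=cv2.contourArea)
print("cover",cv2.minAreaRect((world(c,k.reshape(-1,2),.06)[:,:2]*1000).astype(np.float32)))
cen=np.array([.5812,.1733]); N=300; g=(np.arange(N)-N/2)*.0002; out=[]
for z in(.06,.046):
    X,Y=np.meshgrid(cen[0]-g,cen[1]-g,indexing="ij")
    pc=(np.c_[X.ravel(),Y.ravel(),np.full(N*N,z)]-c["P"][:3,3])@c["P"][:3,:3]
    uv=cv2.projectPoints(pc,np.zeros(3),np.zeros(3),c["K"],c["D"])[0].reshape(N,N,2).astype(np.float32)
    out.append(cv2.convertScaleAbs(cv2.remap(c["pixels"],uv[...,0],uv[...,1],cv2.INTER_CUBIC)[...,::-1],alpha=1.3,beta=20))
    cv2.circle(out[-1],(150,150),{.06:85,.046:48}[z],(255,0,0),1)
cv2.imwrite("pics/rect2.png",np.hstack(out))
E
```

```text
t: 6.72
eef_pos: [0.5827, 0.2759, 0.171]
tool_rot: [-0.0, -0.064, 0.998, -0.001]
contact_force: [0.4, -0.2, -2.0]
gripper_width: 0.155
grasp_force: 58.7
pos [0.5827 0.2759 0.171 ] yaw -172.66 tilt 0.11 q [-0.02  0.6  -0.75  1.65  0.45  1.08  0.8 ] F [ 0.4 -0.2 -2. ] t 6.72
row [-0.02 -0.09  0.1 ] -0.003
[[87, 108, 125, 132, 12493]]
cover ((581.3932495117188, 174.81275939941406), (111.08847045898438, 111.00275421142578), 88.90050506591797)
```

View pics/rect2.png

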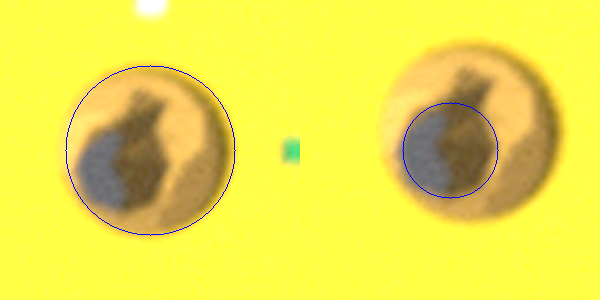

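Seen from the left, the hub is unobstructed. The bore centre fits my estimate, and the keyway points about 17° clockwise of world +x, roughly 16° past OFF. I'll move over the mouth with the pointer at -10°.

```bash
python3 -m jog '[[0.2,-1.5,0,0.05],[0.5,-4,0,0.12],[0.8,-6.5,0,0.2],[1.0,-8.5,0,0.28],[1.2,-9.6,0,0.3],[1.25,-10.1,0,0.3],[1.25,-10.1,0,0.3],[1.25,-10.1,0,0.3],[1.25,-10.1,0,0.3]]'; python3 -c "
from h import *
go([.5833,.1737,.1],170)"
```

```text
t: 7.52
eef_pos: [0.5824, 0.1786, 0.1715]
tool_rot: [0.0, 0.083, 0.997, 0.001]
contact_force: [-0.4, 0.4, -1.5]
gripper_width: 0.149
grasp_force: 58.8
pos [0.5824 0.1786 0.1715] yaw 170.48 tilt 0.08 q [ 0.11  0.52 -0.69  1.74  0.38  1.02  0.69] F [-0.4  0.4 -1.5] t 7.52
row [-0.17 -0.48  7.15] 0.008
```

```bash
python3 -m jog '[[0,0,0,0],[0,0,0,0],[0,0,0,0]]'; python3 -c "
from h import *
go([.5833,.1737,.1],170)"
```

```text
t: 7.77
eef_pos: [0.5825, 0.1778, 0.1712]
tool_rot: [-0.0, 0.084, 0.997, 0.0]
contact_force: [-1.4, -1.0, -1.7]
gripper_width: 0.152
grasp_force: 58.8
pos [0.5825 0.1778 0.1712] yaw 170.41 tilt 0.02 q [ 0.11  0.52 -0.69  1.74  0.38  1.02  0.69] F [-1.4 -1.  -1.7] t 7.77
row [-0.15 -0.39  7.12] 0.007
```

```bash
python3 -m jog '[[-0.1,-0.25,1,0],[-0.15,-0.35,3,0],[-0.15,-0.35,4,0],[-0.15,-0.35,4.5,0],[-0.15,-0.35,4.5,0],[-0.15,-0.35,4.5,0],[-0.15,-0.35,4.5,0]]'; python3 - <<'E'
from h import *
go([.5833,.1737,.1],170)
a=cam("wrist"); b=cam("scene")
v=world(b,[[305,183]]); 
A=cv2.resize(a["pixels"][150:300,170:340],None,fx=2.3,fy=2.3); B=cv2.resize(b["pixels"][130:240,245:365],None,fx=3.14,fy=3.14)
h=min(A.shape[0],B.shape[0]); cv2.imwrite("pics/ab.png",np.hstack([A[:h],B[:h]])[...,::-1])
E
```

```text
t: 8.35
eef_pos: [0.584, 0.1737, 0.127]
tool_rot: [0.0, 0.084, 0.996, 0.0]
contact_force: [0.5, -0.1, -1.4]
gripper_width: 0.154
grasp_force: 58.8
pos [0.584  0.1737 0.127 ] yaw 170.34 tilt 0.07 q [ 0.1   0.57 -0.66  1.78  0.43  0.94  0.66] F [ 0.5 -0.1 -1.4] t 8.35
row [ 0.07 -0.01  2.7 ] 0.006
```

View pics/ab.png

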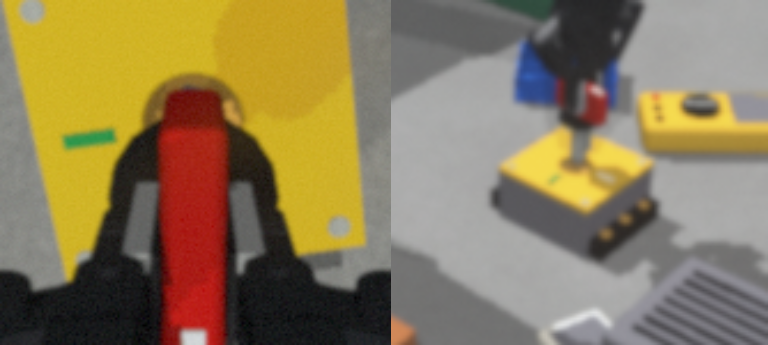

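The left crop shows the handle centred over the mouth. The right crop shows the tip over the opening. I'll go down slowly and watch the forces.

```bash
python3 -m jog '[[0.07,0,0.6,0],[0.07,0,1.2,0],[0.07,0,1.6,0],[0.07,0,2.0,0],[0.07,0,2.3,0],[0.07,0,2.3,0]]'; python3 -m jog '[[0,0,0.2,0],[0,0,0.4,0],[0,0,0.6,0],[0,0,0.8,0],[0,0,0.8,0],[0,0,0.8,0]]';python3 -c "
from h import *
go([.5833,.1737,.09],170); print(bot.get_obs()['torque'])"
```

```text
t: 8.95
eef_pos: [0.5824, 0.1731, 0.1023]
tool_rot: [-0.001, 0.084, 0.996, -0.0]
contact_force: [0.2, 0.6, -1.4]
gripper_width: 0.151
grasp_force: 58.8
t: 9.45
eef_pos: [0.5828, 0.1733, 0.0952]
tool_rot: [-0.0, 0.084, 0.996, -0.0]
contact_force: [0.4, -0.8, -0.9]
gripper_width: 0.155
grasp_force: 58.8
pos [0.5828 0.1733 0.0952] yaw 170.33 tilt 0.01 q [ 0.08  0.61 -0.64  1.8   0.46  0.89  0.63] F [ 0.4 -0.8 -0.9] t 9.45
row [-0.04  0.05  0.52] 0.006
[-0.02571686  0.00750859  0.03234123]
```

```bash
python3 -m jog '[[0,0.03,0.2,0],[0,0.03,0.35,0],[0,0.03,0.45,0],[0,0.03,0.5,0],[0,0.03,0.55,0],[0,0.03,0.55,0]]'; python3 -m jog '[[0,0,0.05,0],[0,0,0.1,0],[0,0,0.1,0]]'
```

```text
t: 9.95
eef_pos: [0.5829, 0.1736, 0.0897]
tool_rot: [-0.0, 0.084, 0.996, -0.0]
contact_force: [0.0, 0.2, -1.2]
gripper_width: 0.153
grasp_force: 58.8
t: 10.2
eef_pos: [0.5831, 0.1737, 0.0893]
tool_rot: [0.0, 0.084, 0.996, -0.0]
contact_force: [-1.0, -0.3, 3.9]
gripper_width: 0.153
grasp_force: 59.5
```

The key rests lightly on the hub, at about 5 N with the flange 16 mm up. Now I'll turn it gently clockwise and feel for the drop.

```bash
python3 -m jog '[[0,0,0.03,0.02],[0,-0.01,0.03,0.04],[0,-0.01,0.05,0.06],[0,-0.02,0.05,0.08],[0,-0.02,0.05,0.08]]'; python3 -m jog '[[0,0,0.02,0.02],[0,-0.01,0.05,0.04],[0,-0.01,0.08,0.05],[0,-0.01,0.1,0.05]]'
```

```text
t: 10.62
eef_pos: [0.5831, 0.1744, 0.0891]
tool_rot: [0.0, 0.125, 0.992, 0.001]
contact_force: [-0.9, 0.9, 5.2]
gripper_width: 0.152
grasp_force: 59.8
t: 10.95
eef_pos: [0.5833, 0.1749, 0.0888]
tool_rot: [0.001, 0.149, 0.989, 0.001]
contact_force: [-3.5, 0.8, 10.8]
gripper_width: 0.155
grasp_force: 60.5
```

```bash
python3 -m jog '[[0,-0.06,-0.05,0],[0,-0.1,-0.05,0.02],[0,-0.1,-0.03,0.03],[0,-0.1,-0.02,0.03]]';  python3 -m jog '[[0,0,0,0.02],[0,0,0,0.04],[0,0,0,0.04],[0,0,0,0.04]]'
```

```text
t: 11.28
eef_pos: [0.5832, 0.1747, 0.0889]
tool_rot: [0.001, 0.164, 0.987, 0.002]
contact_force: [-1.2, 2.2, 7.1]
gripper_width: 0.152
grasp_force: 60.1
t: 11.62
eef_pos: [0.5832, 0.1746, 0.0887]
tool_rot: [0.001, 0.183, 0.983, 0.002]
contact_force: [-0.8, 1.3, 4.9]
gripper_width: 0.151
grasp_force: 59.9
```

```bash
for i in 1 2; do :; done; python3 -m jog '[[0,-0.02,0.02,0.02],[0,-0.03,0.03,0.04],[0,-0.04,0.03,0.05],[0,-0.04,0.03,0.05]]';  python3 -m jog '[[0,0,0.02,0.02],[0,0,0.02,0.04],[0,-0.01,0.02,0.05],[0,-0.01,0.02,0.05]]'; python3 -m jog '[[0,0,0.02,0.02],[0,0,0.02,0.04],[0,-0.01,0.02,0.05],[0,-0.01,0.02,0.05]]'; python3 -c "
from h import *
go([.5833,.1737,.09],150); print(bot.get_obs()['torque'])"
```

```text
t: 11.95
eef_pos: [0.5827, 0.1726, 0.0872]
tool_rot: [0.0, 0.208, 0.978, 0.001]
contact_force: [1.4, 2.5, -1.4]
gripper_width: 0.153
grasp_force: 59.0
t: 12.28
eef_pos: [0.5829, 0.1728, 0.0872]
tool_rot: [0.0, 0.233, 0.973, 0.001]
contact_force: [2.6, 5.2, -2.0]
gripper_width: 0.15
grasp_force: 58.8
t: 12.62
eef_pos: [0.5831, 0.1731, 0.0872]
tool_rot: [0.001, 0.257, 0.967, 0.001]
contact_force: [1.3, 6.1, -1.1]
gripper_width: 0.15
grasp_force: 58.8
pos [0.5831 0.1731 0.0872] yaw 150.26 tilt 0.16 q [ 0.02  0.6  -0.55  1.81  0.4   0.85  0.32] F [ 1.3  6.1 -1.1] t 12.62
row [ 0.02  0.06 -0.28] 0.005
[ 1.42881874 -0.80131536  0.07311287]
```

The force fell to zero and the tool sank at about -24°, so the key has found the keyway. I'll ease off the side force with a little back-turn and lower gently.

```bash
python3 -m jog '[[0.03,0.05,0,-0.02],[0.03,0.05,0,-0.04],[0.03,0.05,0.1,-0.04],[0.03,0.05,0.2,-0.04],[0.03,0.05,0.2,-0.04]]'; python3 -c "
from h import *
go([.5833,.1737,.0736],150); print(bot.get_obs()['torque'])"
```

```text
t: 13.03
eef_pos: [0.5828, 0.1731, 0.085]
tool_rot: [0.0, 0.237, 0.971, 0.001]
contact_force: [2.9, 5.5, 0.3]
gripper_width: 0.15
grasp_force: 59.1
pos [0.5828 0.1731 0.085 ] yaw 152.56 tilt 0.09 q [ 0.03  0.6  -0.56  1.81  0.41  0.85  0.36] F [2.9 5.5 0.3] t 13.03
row [-0.02  0.08  1.14] 0.045
[ 1.34006385 -0.70702759  0.0396016 ]
```

```bash
python3 -m jog '[[0,0.04,0,-0.02],[0,0.06,0.05,-0.04],[0,0.06,0.15,-0.04],[0,0.06,0.25,-0.04],[0,0.06,0.25,-0.04]]'; python3 -c "
from h import *
go([.5833,.1737,.0736],150); print(bot.get_obs()['torque'])"
```

```text
t: 13.45
eef_pos: [0.5825, 0.1729, 0.0821]
tool_rot: [-0.0, 0.218, 0.976, 0.0]
contact_force: [0.8, 4.2, -0.7]
gripper_width: 0.155
grasp_force: 59.1
pos [0.5825 0.1729 0.0821] yaw 154.84 tilt 0.01 q [ 0.03  0.61 -0.57  1.81  0.42  0.85  0.39] F [ 0.8  4.2 -0.7] t 13.45
row [-0.04  0.1   0.85] 0.084
[ 1.05080438 -0.59024588  0.06630477]
```

```bash
python3 -m jog '[[0,0.04,0.1,0],[0,0.06,0.2,0],[0,0.06,0.3,0],[0,0.06,0.4,0],[0,0.06,0.5,0],[0,0.06,0.5,0]]'; python3 -c "
from h import *
go([.5833,.1737,.0736],150); print(bot.get_obs()['torque'])"
```

```text
t: 13.95
eef_pos: [0.5826, 0.1731, 0.0769]
tool_rot: [-0.0, 0.218, 0.976, -0.0]
contact_force: [1.7, 1.9, -1.4]
gripper_width: 0.152
grasp_force: 59.0
pos [0.5826 0.1731 0.0769] yaw 154.85 tilt 0.05 q [ 0.03  0.62 -0.57  1.81  0.43  0.84  0.38] F [ 1.7  1.9 -1.4] t 13.95
row [-0.04  0.08  0.33] 0.085
[ 0.63128473 -0.37868198  0.06774551]
```

```bash
python3 -m jog '[[-0.01,0.03,0.1,0],[-0.01,0.03,0.2,0],[-0.01,0.03,0.25,0],[-0.01,0.03,0.3,0],[-0.01,0.03,0.3,0]]'; python3 -m jog '[[0,0,0.03,0],[0,0,0.06,0],[0,0,0.09,0],[0,0,0.09,0]]'
```

```text
t: 14.37
eef_pos: [0.5828, 0.1732, 0.074]
tool_rot: [-0.0, 0.218, 0.976, -0.0]
contact_force: [0.0, 0.9, -1.4]
gripper_width: 0.15
grasp_force: 58.9
t: 14.7
eef_pos: [0.5828, 0.1733, 0.0737]
tool_rot: [-0.0, 0.218, 0.976, -0.001]
contact_force: [-1.5, -1.2, 4.1]
gripper_width: 0.154
grasp_force: 59.8
```

It's seated: the tool is at 0.0737 against 0.0736 expected, with about 5 N of contact. Now I'll turn it clockwise about the handle axis.

```bash
python3 -m jog '[[0,-0.01,-0.03,0.05],[0,-0.02,-0.03,0.1],[0,-0.03,-0.03,0.15],[0,-0.04,-0.03,0.2],[0,-0.05,-0.03,0.25],[0.01,-0.06,-0.03,0.3],[0.01,-0.07,-0.03,0.35],[0.02,-0.08,-0.03,0.4],[0.02,-0.09,-0.03,0.45],[0.02,-0.1,-0.03,0.5],[0.02,-0.1,-0.03,0.5]]'; python3 -c "
from h import *
go([.5810,.1721,.0736],88.9); print(bot.get_obs()['torque'])"
```

```text
t: 15.62
eef_pos: [0.5835, 0.1735, 0.0738]
tool_rot: [0.001, 0.453, 0.892, 0.001]
contact_force: [3.9, 2.5, -4.2]
gripper_width: 0.15
grasp_force: 58.6
pos [0.5835 0.1735 0.0738] yaw 126.14 tilt 0.15 q [-0.06  0.59 -0.44  1.82  0.34  0.8  -0.05] F [ 3.9  2.5 -4.2] t 15.62
row [ 0.04 -0.29  0.02] 0.65
[ 0.52087748 -0.94737571  0.11096829]
```

```bash
python3 -m jog '[[0,-0.01,0,0.05],[0,-0.02,0,0.1],[0,-0.03,0,0.15],[0,-0.04,0,0.2],[0,-0.05,0,0.25],[0.01,-0.06,0,0.3],[0.01,-0.07,0,0.35],[0.02,-0.08,0,0.4],[0.02,-0.09,0,0.45],[0.02,-0.1,0,0.5],[0.03,-0.11,0,0.55],[0.03,-0.11,0,0.6],[0.03,-0.11,0,0.6],[0.03,-0.11,0,0.6]]'; python3 -c "
from h import *
go([.5810,.1721,.0736],88.9); print(bot.get_obs()['torque'])"
```

```text
t: 16.78
eef_pos: [0.5827, 0.1722, 0.0738]
tool_rot: [0.001, 0.695, 0.719, 0.001]
contact_force: [4.3, -0.4, -3.9]
gripper_width: 0.156
grasp_force: 58.5
pos [0.5827 0.1722 0.0738] yaw 91.96 tilt 0.14 q [-0.17  0.57 -0.3   1.83  0.23  0.77 -0.55] F [ 4.3 -0.4 -3.9] t 16.78
row [-0.   -0.17  0.02] 0.053
[ 0.10266548 -1.3329611   0.16131237]
```

```bash
python3 -m jog '[[0,-0.01,0.02,0.03],[0,-0.01,0.04,0.055],[0,-0.01,0.05,0.055],[0,-0.01,0.06,0.055]]'; python3 -c "
from h import *
go([.5810,.1721,.0736],88.9); print(bot.get_obs()['torque'])
c=cam('top'); save(c,'t2.png',(110,120,270,240),4)"
```

```text
t: 17.12
eef_pos: [0.5827, 0.1722, 0.0738]
tool_rot: [0.001, 0.715, 0.699, 0.001]
contact_force: [4.6, -1.1, 1.2]
gripper_width: 0.151
grasp_force: 59.3
pos [0.5827 0.1722 0.0738] yaw 88.74 tilt 0.15 q [-0.18  0.57 -0.29  1.83  0.22  0.77 -0.6 ] F [ 4.6 -1.1  1.2] t 17.12
row [-0.01 -0.17  0.02] -0.003
[-0.18834566 -1.19635412  0.11519558]
```

```bash
python3 -m jog '[[0,0.06,0,0],[0,0.06,0,0]]'; python3 -m jog '[[0,0,0,0],[0,0,0,0],[0,0,0,0],[0,0,0,0],[0,0,0,0],[0,0,0,0],[0,0,0,0],[0,0,0,0]]' -1; python3 -m jog '[[0,0,-1,0],[0,0,-3,0],[0,0,-6,0],[0,0,-9,0],[0,0,-12,0],[0,0,-15,0],[0,0,-16,0],[0,0,-16,0],[0,0,-16,0]]'; python3 - <<'E'
from h import *
c=cam("wrist"); save(c,"w4.png")
hsv=cv2.cvtColor(c["pixels"],cv2.COLOR_RGB2HSV); H,S,V=[hsv[...,i] for i in range(3)]
m=((H<6)|(H>174))&(S>150)&(V>50); v,u=np.nonzero(m); p=world(c,np.c_[u,v]); k=(abs(p[:,2]-.1)<.008)&(np.hypot(p[:,0]-.581,p[:,1]-.174)<.06)
print("bar",np.median(p[k][:,2]),cv2.minAreaRect((p[k][:,:2]*1000).astype(np.float32)))
m=((H>20)&(H<35)&(S>130)&(V>80)).astype(np.uint8)
v,u=np.nonzero(m); p=world(c,np.c_[u,v]); k=(abs(p[:,2]-.06)<.006)&(np.hypot(p[:,0]-.581,p[:,1]-.174)<.09)
print("cover",np.median(p[k][:,2]),cv2.minAreaRect((p[k][:,:2]*1000).astype(np.float32)))
E
```

```text
t: 17.33
eef_pos: [0.5828, 0.1722, 0.0737]
tool_rot: [0.001, 0.715, 0.699, 0.0]
contact_force: [3.8, -0.7, 3.0]
gripper_width: 0.154
grasp_force: 59.6
t: 18.0
eef_pos: [0.5818, 0.1725, 0.0731]
tool_rot: [-0.0, 0.715, 0.699, -0.0]
contact_force: [0.3, -0.0, 0.1]
gripper_width: 1.0
grasp_force: 0.0
t: 18.75
eef_pos: [0.5819, 0.1724, 0.2335]
tool_rot: [0.0, 0.715, 0.699, 0.0]
contact_force: [-0.7, 0.9, -0.4]
gripper_width: 1.003
grasp_force: 0.0
bar 0.09951359022350298 ((583.3222045898438, 174.93702697753906), (13.865739822387695, 56.292236328125), 0.5574592351913452)
cover 0.059806678129139146 ((581.3927001953125, 173.75350952148438), (109.82064819335938, 110.4617691040039), 88.8350830078125)
```

View pics/w4.png

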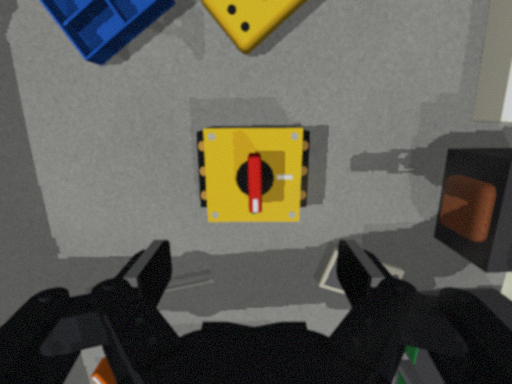

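The wrist view shows the flange flush: the bar's top is 39.7 mm above the cover. The white end at (255,207) points towards ON. I'll check the angle more precisely.

```bash
python3 - <<'E'
from h import *
for n in("wrist","wrist","top"):
    c=cam(n); hsv=cv2.cvtColor(c["pixels"],cv2.COLOR_RGB2HSV); H,S,V=[hsv[...,i] for i in range(3)]
    m=((H<6)|(H>174))&(S>150)&(V>50); v,u=np.nonzero(m); uv=np.c_[u,v]; p=world(c,uv); k=(abs(p[:,2]-.1)<.004)&(np.hypot(p[:,0]-.581,p[:,1]-.174)<.05)
    q=world(c,uv[k],.1)[:,:2]; d=cv2.fitLine((q*1000).astype(np.float32),cv2.DIST_L2,0,.01,.01).ravel(); print(n,k.sum(),"pointer",np.degrees(np.arctan2(-abs(d[1]),d[0]*-np.sign(d[1]))))
    # ends / edges: mean y-run centreline fit
    rows=[(np.mean(uv[k][uv[k][:,1]==r,0]),r) for r in np.unique(uv[k][:,1])]
    if n=="wrist":
        w=world(c,rows,.1); a=np.polyfit(w[3:-3,1],w[3:-3,0],1); print("centreline",-90-np.degrees(np.arctan(a[0])), w[[0,-1]].round(4).tolist())
E
```

```text
wrist 606 pointer -89.48702
centreline -89.32632915661927 [[0.5835, 0.203, 0.1], [0.5834, 0.1471, 0.1]]
wrist 600 pointer -89.874756
centreline -89.02025074803564 [[0.5839, 0.2029, 0.1], [0.587, 0.146, 0.1]]
top 72 pointer -96.87309
```

The pointer sprang back to about 1.8° short of ON. I'll regrip and nudge it those last degrees to the stop.

```bash
python3 -m jog '[[0,0.1,3,0],[0,0.1,6,0],[0,0.1,9,0],[0,0.1,12,0],[0,0.1,14,0],[0,0.1,15,0],[0,0.1,15.7,0],[0,0.1,15.9,0],[0,0.1,15.9,0],[0,0.1,15.9,0]]' -1; python3 -m jog '[[0,0,0,0],[0,0,0,0],[0,0,0,0],[0,0,0,0],[0,0,0,0],[0,0,0,0],[0,0,0,0],[0,0,0,0],[0,0,0,0]]' 1 60;  python3 -m jog '[[0,0,0,0.015],[0,-0.01,0,0.03],[0,-0.01,0,0.045],[0,-0.01,0,0.045],[0,-0.01,0,0.045]]'; python3 -c "
from h import *
go([.5810,.1721,.0736],88.9); print(bot.get_obs()['torque'])"
```

```text
t: 19.78
eef_pos: [0.5838, 0.1728, 0.0752]
tool_rot: [0.0, 0.715, 0.699, 0.001]
contact_force: [0.6, 0.6, 1.1]
gripper_width: 1.0
grasp_force: 0.0
t: 20.53
eef_pos: [0.5831, 0.1725, 0.0744]
tool_rot: [0.0, 0.715, 0.699, 0.0]
contact_force: [-1.6, -0.7, 4.5]
gripper_width: 0.153
grasp_force: 59.5
t: 20.95
eef_pos: [0.583, 0.1725, 0.0744]
tool_rot: [0.0, 0.731, 0.682, 0.0]
contact_force: [-1.0, -0.6, 5.5]
gripper_width: 0.155
grasp_force: 59.8
pos [0.583  0.1725 0.0744] yaw 86.06 tilt 0.03 q [-0.18  0.57 -0.28  1.83  0.21  0.77 -0.64] F [-1.  -0.6  5.5] t 20.95
row [-0.06 -0.2   0.08] -0.05
[-0.06650524  0.30335915  0.20222565]
```

```bash
python3 -m jog '[[0,0,0,0],[0,0,0,0],[0,0,0,0],[0,0,0,0],[0,0,0,0],[0,0,0,0],[0,0,0,0],[0,0,0,0]]' -1; python3 -m jog '[[0,0,-1,0],[0,0,-3,0],[0,0,-6,0],[0,0,-9,0],[0,0,-12,0],[0,0,-15,0],[0,0,-16,0],[0,0,-16,0],[0,0,-16,0]]'; python3 - <<'E'
from h import *
for n in("wrist","wrist"):
    c=cam(n); hsv=cv2.cvtColor(c["pixels"],cv2.COLOR_RGB2HSV); H,S,V=[hsv[...,i] for i in range(3)]
    m=((H<6)|(H>174))&(S>150)&(V>50); v,u=np.nonzero(m); uv=np.c_[u,v]; p=world(c,uv); k=(abs(p[:,2]-.1)<.004)&(np.hypot(p[:,0]-.581,p[:,1]-.174)<.05)
    q=world(c,uv[k],.1)[:,:2]; d=cv2.fitLine((q*1000).astype(np.float32),cv2.DIST_L2,0,.01,.01).ravel(); print(np.median(p[k][:,2]),"pointer",np.degrees(np.arctan2(-abs(d[1]),d[0]*-np.sign(d[1]))))
    rows=[(np.mean(uv[k][uv[k][:,1]==r,0]),r) for r in np.unique(uv[k][:,1])]
    w=world(c,rows,.1); a=np.polyfit(w[3:-3,1],w[3:-3,0],1); print("centreline",-90-np.degrees(np.arctan(a[0])))
save(c,"w5.png",(160,100,350,240),3)
E
```

```text
t: 21.62
eef_pos: [0.5828, 0.1725, 0.0741]
tool_rot: [0.0, 0.731, 0.683, 0.0]
contact_force: [-0.1, -0.4, 0.5]
gripper_width: 1.0
grasp_force: 0.0
t: 22.37
eef_pos: [0.5828, 0.1724, 0.2345]
tool_rot: [0.0, 0.731, 0.683, 0.0]
contact_force: [0.2, 0.1, -0.6]
gripper_width: 0.997
grasp_force: 0.0
0.09952440946352892 pointer -91.52921
centreline -90.86144069919602
0.09953503850710738 pointer -91.74101
centreline -91.92272586383146
```

View pics/w5.png

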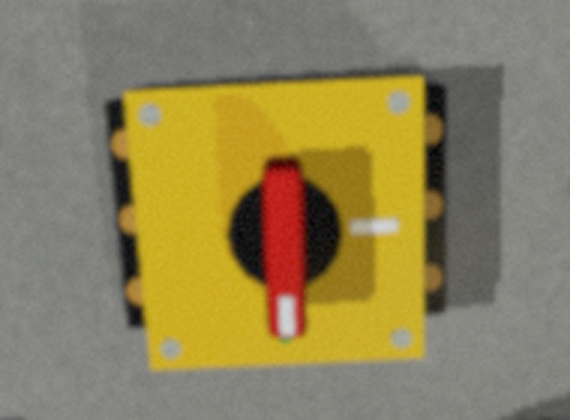

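The pointer reads about -91.5° against ON at -91.2°. Its white end at (287,316) covers the green mark, the flange is flush, and the gripper is clear. Handing in.

```bash
python3 -c "
from station import bot
print(bot.hand_in())"
```

```text
the job is handed in; nothing more can be done
None
```

The red handle is seated flush in the switch, its pointer measured within about 1° of ON after one regrip to correct a small spring-back; it's released and the job was handed in at about 22.5 s of 54 s (no verdict returned).

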